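Show the apprentice the scraper and the shavings bin

TASK

Show the apprentice how to clear up: first press down the raised near lip of the tipped walnut shavings bin until the bin stands level on its stop, then point straight down at the middle of the blade of the broad, fan-shaped boxwood scraper, fingertips about three centimetres above it, and hold there for two seconds. Last, point straight down in the same way at the middle of the bin's open mouth, fingertips about three centimetres above its rim, and finish there, still pointing. Do not touch any of the scrapers or pick anything up, and leave everything but the bin where it lies.

Things in the scene. Friction and masses are not known exactly. Their poses are not given: they have to be found in the camera images.
- bin (a joint): tilt of the shavings bin about its brass pins, rad: 0 = level, mouth straight up, resting on its hard stop; grows as the bin tips away from the robot, its near lip rising (up to 0.7; starts at about 0.35 to 0.6). Stiff: it stays where it is left, and 3 to 6 N down on the lip turns it.
- bin_stand: fixed walnut cradle of the bin: base board 160 x 212, 15 thick, two posts 150 high at y = +-94; origin under the middle of the base; x points away from the lip side, y along the pins, z up. The bin between the posts is an open walnut box, 120 (x) x 150 (y) x 110 high, walls 8, its rim 165 above the table when level. The bin itself cannot be lifted out.
- bin_pivot (a point): middle of the pin axis, 125 above the table; axes as the cradle's. The bin turns about its y axis.
- bin_lip (a point): pressing point on the top of the bin's near lip, a flat walnut ledge level with the rim, 110 wide (along y), sticking out 41 beyond the bin's near wall, 8 thick. It moves with the bin: in the bin's own axes it lies 82 towards the lip side (-x) of the pivot and 40 above it, on the middle of the ledge's width. Its axes turn with the bin, z out of the mouth.
- bin_mouth (a point): middle of the bin's open mouth, in the plane of its rim, 40 above the pivot when level; moves with the bin, z out of the mouth.
- fan_scraper: THE BROAD SCRAPER: boxwood scraper lying flat, 130 long, same wood as the other two, straight handle 16 wide and 12 thick on the body's -x side, blade on its +x side; origin on the underside, about mid-length; x runs from handle to blade, z up. The blade is a fan that widens from 22 to 58 at its end, 46 long, 8 thick.
- fan_blade (a point): middle of the fan-shaped blade's upper face, 43 from the body's origin along x and 8 above the table; z up.
- narrow_scraper: bystander: boxwood scraper lying flat, 130 long, same wood as the other two, straight handle 16 wide and 12 thick on the body's -x side, blade on its +x side; origin on the underside, about mid-length; x runs from handle to blade, z up. Its blade is a straight strip 18 wide.
- round_scraper: bystander: boxwood scraper lying flat, 130 long, same wood as the other two, straight handle 16 wide and 12 thick on the body's -x side, blade on its +x side; origin on the underside, about mid-length; x runs from handle to blade, z up. Its blade is a disc 42 across.
- cup: bystander: green celadon cup, 70 across, 70 high, upright; origin under its middle.
- baren: bystander: round bamboo baren, 120 across, 28 high over its grip bar; origin under its middle.
- clamp_block: bystander: iron clamp block 70 x 45 x 47 high with two bolt heads; origin under its middle.
- whetstone: bystander: whetstone on a wooden base, 58 x 130 x 30 high; origin under its middle.
- brush: bystander: wooden-backed bristle brush, back up, 40 x 120 x 36 high; origin under its middle.
- ink_pot: bystander: small lidded ink pot, 36 across, 45 high; origin under its middle.
Things that resemble listed ones, but are neither listed nor needed, are in the scene too. Leave any green, grey or purple look-alike of the fan_scraper alone.

How it is judged:
On the way, in this order (a step that is already met when the one before it is completed fails the run):
1. the fingers press the bin level (value of joint bin below 0.06 rad and contact force between the fingers and bin_stand above 0.3 N), for 0.05 s.
2. the fingers point down at the fan-shaped blade from just above, for 1.5 s (TCP within 25 mm sideways, 15 to 100 mm above), bin level (horizontal distance between the grasp point and fan_blade below 0.025 m and z of the grasp point in the frame of fan_blade between 0.015 and 0.1 m and angle between the grasp point's own z axis and vertical above 2.6 rad and value of joint bin below 0.08 rad), for 1.5 s.
At the end, for the whole second after the job is handed in: Bin level (within 0.08 rad); tool pointing down (within 30 degrees) at the middle of its mouth, TCP within 35 mm sideways and 15 to 100 mm above the rim; broad scraper moved less than 8 mm, every bystander less than 12 mm (horizontal distance between the grasp point and bin_mouth below 0.035 m and z of the grasp point in the frame of bin_mouth between 0.015 and 0.1 m and angle between the grasp point's own z axis and vertical above 2.6 rad and value of joint bin below 0.08 rad and distance of fan_scraper from where it was at the start of the episode below 0.008 m and distance of each of narrow_scraper, round_scraper, cup, baren, clamp_block, whetstone, brush, ink_pot from where it was at the start of the episode below 0.012 m); the robot touches nothing.
It fails at once if the fan scraper is touched (contact force between any of the fingers, the arm and fan_scraper above 0.3 N).
It fails at once if the narrow scraper is touched (contact force between any of the fingers, the arm and narrow_scraper above 0.3 N).
It fails at once if the round scraper is touched (contact force between any of the fingers, the arm and round_scraper above 0.3 N).
It fails at once if something other than the bin is shifted or lifted (over 12 mm) (distance of any of fan_scraper, narrow_scraper, round_scraper, cup, baren, clamp_block, whetstone, brush, ink_pot from where it was at the start of the episode above 0.012 m).
It also fails if it takes over 56 s, if anything falls off the work surface, if the arm or the gripper's body presses on something with over 40 N, if the wrist force passes 120 N, or if a joint passes its speed limit or range.

ROBOT

A 6-joint arm with a two-finger parallel gripper is mounted at the origin on the work surface. World frame = base frame: x ahead of the robot, y to its left, z up, the work surface at z = 0. Lengths are in m, angles in rad, forces in N, time in s.
With the tool pointing down it reaches from about 0.35 to 0.775 m from the base axis. Payload 7.3 kg.
Tool frame: the origin (TCP) lies between the finger pads, 19 mm behind the fingertips; this is the grasp point; z points along the fingers, y is the line along which they close (so a half turn about z gives the same grasp; the last joint's range is limited). The gripper opens to 92 mm and grips with 3 to 60 N. Pads are 19 mm wide; open, the fingers measure 130 mm over their backs; the gripper's body (75 mm by 190 mm) begins 47 mm behind the grasp point.
Start: joints at [1.039, 0.342, 1.524, -0, 1.275, -0.146], TCP at [0.198, 0.486, 0.246] pointing down, gripper open.
Joint ranges: [-2.53, 2.53], [-0.77, 2.02], [0.04, 2.7], [-1, 4.14], [0.28, 2.66], [-3.11, 3.11]. Speed limits (rad/s): [2.57, 2.57, 3.14, 3.14, 3.14, 3.14].

INTERFACE

Orientations are given as a unit quaternion [x, y, z, w].
In Python, from workcell import robot, cams, workorder gives the robot as it stands.
- The arm moves only by the tool move_arm, never from a script. Its argument "increments" is a list of rows, each an object with "offset": the shift along the tool's x, y, z in mm, a list of three; "rot": the turn, a rotation vector about the tool's x, y, z in rad, a list of three; "jaw": the gripper command: -1 is fully open, 1 is shut, values between are in proportion. A call has 1 to 8 rows; each row shifts and turns the commanded pose from where the row before left it, along the tool's axes as they then stand; what a row does not reach is not made up. A row lasts 1/8 s, in which the tool goes at most 62.5 mm and 10.7 degrees, less where a joint would pass 70% of its speed; a pose out of reach is approached as far as the arm can. A call is refused whole if a number of a shift passes 62.5 or a number of a turn 0.188, either way. A call with a gripper value outside its range is refused whole. The fingers move at their own pace and stop on an object; the grip force is fixed at half the most. Time passes only in rows, so rows that do not move let the fingers close. It gives the time, the measured TCP pose, the force, the opening and the grip force at its end, in the units of the state.
- robot.state(): the state, without advancing time (a new reading comes with each control period).
- cams.get_image(name): name is "scene" or "side" or "wrist"; returns a dict with "pixels" (384x512x3 uint8, blue, green, red), "z_map" (384x512 float32, m along the optical axis (not along the pixel's ray), 0 where there is no reading), "fx", "fy", "cx", "cy" (pixels), "R" (3x3) and "t" (3): a world point X has camera coordinates R X + t. Camera axes: x right, y down, z forward; pixel columns grow to the right and rows downward; lengths in m; the calibration is good to about 2 mm. A picture is of the moment at which its call begins.
- workorder.finish_job(): hands the job in; it is judged then, once.
The state is a dict: "t": time; "q": joint angles; "joint_vel": joint speeds; "effort": joint torques, N m; "ee_pos": TCP position; "ee_rot": TCP orientation; "wrist_force": force on the tool from outside, world axes, zero at the start; "torque": the same for the moment, N m; "width": opening from 0.0 (shut) to 1.0 (fully open); "grip_force": force on a finger pad.
Only numpy, scipy, OpenCV 4.12 (cv2) and the standard library are available. Lean on these libraries where they do the work, as an engineer would, in place of code of your own. Each camera call takes 0.05 s, during which the arm holds its last target. There are 200 camera calls.

## Working session

There is one attempt and no reset: what is moved stays moved. The work goes in short steps, Python scripts to look and compute and a tool call to move; the robot and the scene stay as the last step left them, time stands still between calls to the robot, and variables do not carry over. Pictures are saved under pics/ and viewed, at most 10 in all, crops included, and the job is handed in when it is done.

Besides the shell and the picture viewer there is one more tool, called after "Call:" as name(argument=value, ...) on one line, values as JSON. move_arm: Moves the arm, as the interface text tells. Its arguments: {"type":"object","properties":{"increments":{"type":"array"}},"required":["increments"]}

```bash
mkdir -p pics
cat > h.py <<'E'
import numpy as np, cv2
from workcell import robot, cams, workorder
def snap(n,f):
    im=cams.get_image(n); cv2.imwrite(f'pics/{f}.png',im['pixels']); np.savez(f'pics/{f}.npz',**{k:np.array(v) for k,v in im.items()}); return im
def pt(im,u,v):
    u=np.asarray(u);v=np.asarray(v);z=im['z_map'][v,u]
    c=np.stack([(u-im['cx'])/im['fx']*z,(v-im['cy'])/im['fy']*z,z],-1)
    return (c-im['t'])@im['R']
E
python3 - <<'E'
from h import *
snap('scene','s1');snap('side','d1')
s=robot.state();print(s)
E
```

```text
{'t': 0.1, 'q': array([ 1.03900519e+00,  3.42638458e-01,  1.52490209e+00, -7.49145995e-06,
        1.27542521e+00, -1.46022295e-01]), 'joint_vel': array([-0.00033081, -0.00259533, -0.0032108 , -0.00134616,  0.00024288,
       -0.00054924]), 'effort': array([ 1.93437561e-03, -4.32002592e+01, -2.44695514e+01,  7.19484617e-02,
        5.27603785e-02, -8.29389865e-05]), 'ee_pos': array([0.19736203, 0.48612691, 0.2449288 ]), 'ee_rot': array([ 1.91689500e-01,  9.81455381e-01, -6.48692426e-04, -2.24869941e-04]), 'wrist_force': array([ 0.45425354,  0.33965849, -1.02796776]), 'torque': array([ 0.01282896, -0.01463788,  0.03046006]), 'grip_force': 0.0, 'width': 0.9991282719703577}
```

View pics/s1.png

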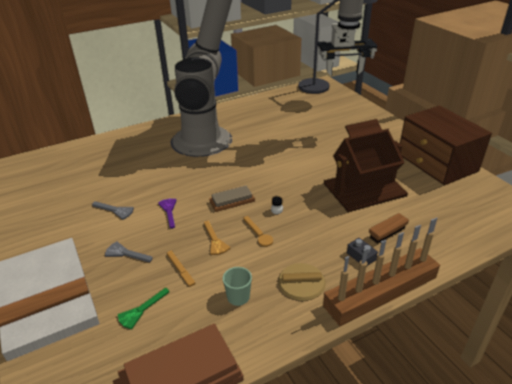

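View pics/d1.png

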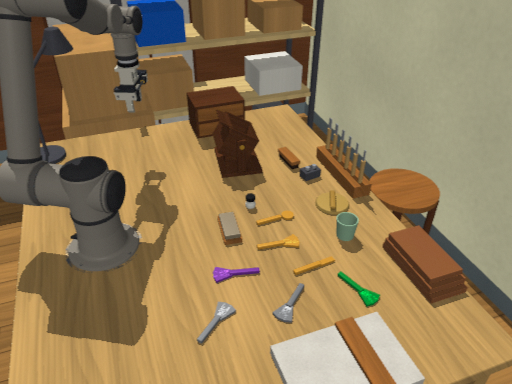

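In the scene view the boxwood scrapers are at about (215,240), with a blade that looks like a fan, (258,232), round, and (180,268), a narrow strip. The purple, green and grey fans are decoys. The bin is at (368,170). I'll confirm with an enlarged crop and measure.

Run:
```python
from h import *
im=dict(np.load('pics/s1.npz'))
p=im['pixels']
a=cv2.resize(p[205:295,160:280],None,fx=5,fy=5,interpolation=cv2.INTER_CUBIC)[:450,:600]
b=cv2.resize(p[115:215,315:415],(450,450),interpolation=cv2.INTER_CUBIC)
cv2.imwrite('pics/c1.png',np.hstack([a,b])[:, :1050]);
c=np.hstack([cv2.resize(a,(440,330)),cv2.resize(b,(330,330))]);cv2.imwrite('pics/c1.png',c)
for u,v in [(207,224),(211,235),(216,242),(219,249),(247,220),(263,240),(365,127),(360,130),(375,127),(352,135),(385,158),(358,200),(330,188),(405,187),(372,205),(382,124),(347,133)]:
  print(u,v,pt(im,u,v).round(3))
# orange mask
V,U=np.mgrid[0:384,0:512];P=pt(im,U,V)
h=cv2.cvtColor(p,cv2.COLOR_BGR2HSV)
print(h[242,216],h[260,190],h[224,207])
# raised dark-brown bin pts
m=(U>315)&(U<412)&(V>110)&(V<215)&(P[...,2]>.006)&(P[...,0]<.75)
Q=P[m];print(Q.min(0),Q.max(0))
for lo,hi in [(.008,.022),(.13,.152),(.18,.3)]:
  s=Q[(Q[:,2]>lo)&(Q[:,2]<hi)];print(lo,len(s),np.percentile(s,[1,50,99],axis=0).round(3).tolist())
```

```text
207 224 [ 0.465 -0.178  0.012]
211 235 [ 0.515 -0.188  0.013]
216 242 [ 0.542 -0.185  0.008]
219 249 [ 0.572 -0.19   0.009]
247 220 [ 0.508 -0.071  0.013]
263 240 [ 0.601 -0.069  0.009]
365 127 [0.5   0.338 0.199]
360 130 [0.502 0.319 0.195]
375 127 [0.516 0.363 0.2  ]
352 135 [0.51  0.284 0.193]
385 158 [0.546 0.395 0.096]
358 200 [0.594 0.264 0.014]
330 188 [0.502 0.226 0.014]
405 187 [0.602 0.447 0.   ]
372 205 [0.621 0.298 0.   ]
382 124 [0.256 0.648 0.005]
347 133 [0.496 0.276 0.195]
[ 20 158 190] [ 18 120 138] [ 17 167 168]
[0.0549823  0.14351929 0.00602703] [0.72576448 0.72798391 0.21523704]
0.008 1457 [[0.461, 0.213, 0.009], [0.583, 0.306, 0.016], [0.637, 0.554, 0.021]]
0.13 714 [[0.443, 0.223, 0.13], [0.547, 0.349, 0.14], [0.623, 0.567, 0.152]]
0.18 595 [[0.476, 0.254, 0.181], [0.506, 0.33, 0.197], [0.538, 0.399, 0.212]]
```

View pics/c1.png

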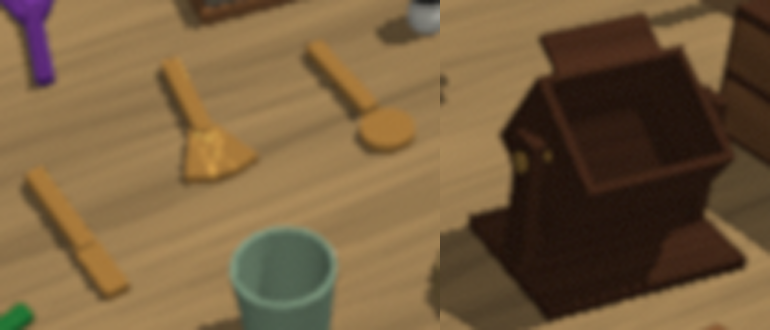

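Run:
```python
from h import *
im=dict(np.load('pics/s1.npz'))
V,U=np.mgrid[0:384,0:512];P=pt(im,U,V);h=cv2.cvtColor(im['pixels'],cv2.COLOR_BGR2HSV)
# fan
m=(U>200)&(U<233)&(V>218)&(V<260)&(h[...,1]>140)&(P[...,2]>.004)&(P[...,2]<.03)
Q=P[m][:,:2];r=cv2.minAreaRect((Q*1000).astype(np.float32));print('fan',len(Q),Q.mean(0),r)
B=cv2.boxPoints(r);print(B.round(0))
# base board pts
m=(U>318)&(U<412)&(V>170)&(V<215)&(P[...,2]>.010)&(P[...,2]<.019)&(P[...,0]<.75)
Q=P[m][:,:2];r=cv2.minAreaRect((Q*1000).astype(np.float32));print('base',len(Q),r);print(cv2.boxPoints(r).round(0))
def ray(u,v,z):
  d=im['R'].T@np.array([(u-im['cx'])/im['fx'],(v-im['cy'])/im['fy'],1]);o=-im['R'].T@im['t'];return (o+d*(z-o[2])/d[2]).round(3)
for c in [(324,182),(348,207),(407,193)]:print(ray(*c,.015))
# lip plane
m=(U>346)&(U<384)&(V>118)&(V<140)&(P[...,2]>.17)&(P[...,2]<.25)&(P[...,0]>.4)
Q=P[m];c=Q.mean(0);n=np.linalg.svd(Q-c)[2][2];n*=np.sign(n[2]);print('lip',len(Q),c,n,np.arccos(n[2]),np.degrees(np.arctan2(n[1],n[0])),np.percentile(Q,[2,98],axis=0))
# top rows: rim
for c in [(342,134),(347,143),(359,173),(400,162),(386,131)]:print(c,P[c[1],c[0]].round(3))
```

```text
fan 340 [ 0.53787522 -0.18588036] ((521.4452514648438, -174.70965576171875), (54.09840393066406, 132.66683959960938), 74.9415283203125)
[[ 450. -184.]
 [ 578. -218.]
 [ 593. -166.]
 [ 464. -131.]]
base 1308 ((548.18115234375, 324.5037841796875), (215.14007568359375, 166.48719787597656), 82.08702087402344)
[[451. 229.]
 [616. 206.]
 [645. 420.]
 [481. 443.]]
[0.468 0.228 0.015]
[0.607 0.217 0.015]
[0.642 0.415 0.015]
lip 579 [0.50517959 0.33059919 0.19576468] [ 0.59702057 -0.06835233  0.7993087 ] 0.6446523880468634 -6.531302742019178 [[0.48073812 0.27463288 0.17253301]
 [0.52727625 0.38386112 0.21123941]]
(342, 134) [0.235 0.474 0.002]
(347, 143) [0.52  0.259 0.178]
(359, 173) [0.607 0.241 0.131]
(400, 162) [0.626 0.375 0.134]
(386, 131) [0.528 0.398 0.182]
```

Fan is confirmed as the scraper at about px (217,246). The crop shows it widening towards its end, while its two neighbours are a strip and a disc. Bin cradle: centre (0.548, 0.325), yaw -7.9°, tilt about 0.5. Turning the tool to match and shutting the jaw.

Call:
move_arm(increments=[{"offset": [0, 0, -10], "rot": [0, 0, -0.124], "jaw": 1}, {"offset": [0, 0, -10], "rot": [0, 0, -0.124], "jaw": 1}, {"offset": [0, 0, 0], "rot": [0, 0, 0], "jaw": 1}, {"offset": [0, 0, 0], "rot": [0, 0, 0], "jaw": 1}])

```text
t: 0.6
ee_pos: [0.1974, 0.4862, 0.2649]
ee_rot: [0.07, 0.998, -0.0, -0.0]
wrist_force: [-0.6, -0.0, 0.6]
width: 0.615
grip_force: 0.0
```

Call:
move_arm(increments=[{"offset": [-39, -14, 0], "rot": [0, 0, 0], "jaw": 1}, {"offset": [-39, -14, 0], "rot": [0, 0, 0], "jaw": 1}, {"offset": [-39, -14, 0], "rot": [0, 0, 0], "jaw": 1}, {"offset": [-39, -14, 0], "rot": [0, 0, 0], "jaw": 1}, {"offset": [-39, -14, 0], "rot": [0, 0, 0], "jaw": 1}, {"offset": [-39, -14, 0], "rot": [0, 0, 0], "jaw": 1}, {"offset": [-39, -14, 0], "rot": [0, 0, 0], "jaw": 1}, {"offset": [-39, -14, 0], "rot": [0, 0, 0], "jaw": 1}])

```text
t: 1.6
ee_pos: [0.4921, 0.3318, 0.2648]
ee_rot: [0.07, 0.998, -0.0, -0.001]
wrist_force: [0.2, 0.0, -1.0]
width: 0.008
grip_force: 0.0
```

Run:
```python
from h import *
s=robot.state();print(s['t'],s['ee_pos'],s['ee_rot'],s['wrist_force'],s['width'])
im=snap('wrist','w1');print(im['R'],im['t'])
```

```text
1.6 [0.49213496 0.33178257 0.26478216] [ 6.98392678e-02  9.97558103e-01 -2.24426123e-04 -5.07731933e-04] [ 0.18556548  0.045002   -0.97827121] 0.0082946124356165
[[ 0.13928945  0.9902508  -0.00133881]
 [ 0.95969057 -0.13465729  0.24670109]
 [ 0.24411568 -0.0356477  -0.9690907 ]] [-0.39524016 -0.46406962  0.29912705]
```

View pics/w1.png

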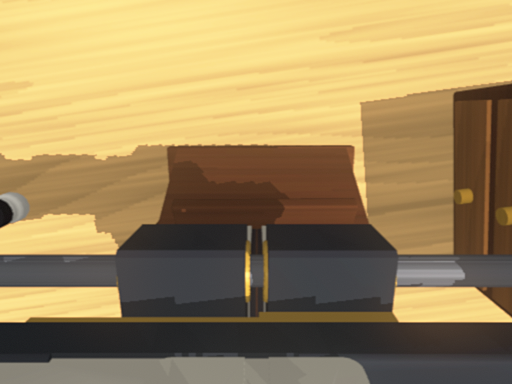

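The wrist view shows the lip ledge from v≈147 (outer edge) to the seam line at v≈205, centred at u≈260 just ahead of the shut fingers. Checking it in metres.

Run:
```python
from h import *
im=dict(np.load('pics/w1.npz'))
c,s=np.cos(-.138),np.sin(-.138)
for u,v in [(180,152),(260,152),(340,152),(260,180),(260,200),(260,206),(260,215),(180,200),(340,200),(180,220)]:
  p=pt(im,u,v);d=p-[.548,.3245,.125];print(u,v,p.round(4),'stand',np.round([c*d[0]+s*d[1],-s*d[0]+c*d[1],d[2]],4))
```

```text
180 152 [0.4556 0.2674 0.0995] stand [-0.0837 -0.0693 -0.0255]
260 152 [0.4652 0.3372 0.1005] stand [-0.0837  0.0012 -0.0245]
340 152 [0.4747 0.4062 0.1025] stand [-0.0839  0.0709 -0.0225]
260 180 [0.4834 0.3344 0.1329] stand [-0.0654  0.0009  0.0079]
260 200 [0.4802 0.3341 0.2061] stand [-0.0684  0.0002  0.0811]
260 206 [0.4828 0.3337 0.2098] stand [-0.0658  0.0002  0.0848]
260 215 [0.4893 0.3329 0.2066] stand [-0.0593  0.0002  0.0816]
180 200 [0.4737 0.2871 0.2059] stand [-0.0685 -0.0472  0.0809]
340 200 [0.4863 0.3807 0.2079] stand [-0.0689  0.0471  0.0829]
180 220 [0.4864 0.2843 0.2042] stand [-0.0555 -0.0483  0.0792]
```

Outer edge at stand x=-68 mm, z +83 mm, which matches tilt 0.5. The fingertips are 12 mm inside that edge, so I'll press down and follow the lip's arc.

Call:
move_arm(increments=[{"offset": [0, 0, 20], "rot": [0, 0, 0], "jaw": 1}, {"offset": [0, 0, 18], "rot": [0, 0, 0], "jaw": 1}, {"offset": [2, 0, 5], "rot": [0, 0, 0], "jaw": 1}, {"offset": [3, 0, 5], "rot": [0, 0, 0], "jaw": 1}, {"offset": [3, 0, 5], "rot": [0, 0, 0], "jaw": 1}, {"offset": [3, 0, 5], "rot": [0, 0, 0], "jaw": 1}, {"offset": [3, 0, 5], "rot": [0, 0, 0], "jaw": 1}, {"offset": [3, 0, 5], "rot": [0, 0, 0], "jaw": 1}])

```text
t: 2.65
ee_pos: [0.474, 0.3352, 0.1973]
ee_rot: [0.069, 0.998, 0.0, -0.0]
wrist_force: [-2.4, -0.2, 4.4]
width: 0.002
grip_force: 1.7
```

Call:
move_arm(increments=[{"offset": [2, 0, 4], "rot": [0, 0, 0], "jaw": 1}, {"offset": [1, 0, 4], "rot": [0, 0, 0], "jaw": 1}, {"offset": [0, 0, 3], "rot": [0, 0, 0], "jaw": 1}])

```text
t: 3.02
ee_pos: [0.4712, 0.3354, 0.1862]
ee_rot: [0.069, 0.998, -0.0, -0.0]
wrist_force: [-1.6, 0.1, 3.4]
width: 0.002
grip_force: 1.9
```

Tip is at z=0.167; continue until the stop is felt.

Call:
move_arm(increments=[{"offset": [0, 0, 2], "rot": [0, 0, 0], "jaw": 1}, {"offset": [0, 0, 1.5], "rot": [0, 0, 0], "jaw": 1}])

```text
t: 3.28
ee_pos: [0.4713, 0.3354, 0.184]
ee_rot: [0.069, 0.998, 0.0, 0.0]
wrist_force: [-7.3, -2.4, 17.1]
width: 0.005
grip_force: 8.5
```

The force has jumped to 17 N, so the bin is on its stop. Hold briefly, lift, and check.

Call:
move_arm(increments=[{"offset": [0, 0, 0], "rot": [0, 0, 0], "jaw": 1}, {"offset": [0, 0, -20], "rot": [0, 0, 0], "jaw": 1}, {"offset": [0, 0, -30], "rot": [0, 0, 0], "jaw": 1}, {"offset": [40, 0, -30], "rot": [0, 0, 0], "jaw": 1}, {"offset": [50, -10, 0], "rot": [0, 0, 0], "jaw": 1}])

```text
t: 3.9
ee_pos: [0.3819, 0.3384, 0.2647]
ee_rot: [0.069, 0.998, 0.001, 0.002]
wrist_force: [-0.3, 0.7, -0.5]
width: 0.005
grip_force: 0.0
```

Run:
```python
from h import *
s=robot.state();print(s['t'],s['ee_pos'])
im=snap('scene','s2')
V,U=np.mgrid[0:384,0:512];P=pt(im,U,V)
c,s=np.cos(-.138),np.sin(-.138)
D=P-[.548,.3245,.125];X=c*D[...,0]+s*D[...,1];Y=-s*D[...,0]+c*D[...,1];Z=D[...,2]
m=(abs(Y)<.074)&(X>-.11)&(X<.075)&(Z>.025)&(Z<.06)
print(m.sum(),'tilt slope',np.polyfit(X[m],Z[m],1),np.percentile(X[m],[1,99]),np.percentile(Y[m],[1,99]),np.percentile(Z[m],[5,50,95]))
# fan
h=cv2.cvtColor(im['pixels'],cv2.COLOR_BGR2HSV)
m=(U>200)&(U<233)&(V>218)&(V<260)&(h[...,1]>140)&(P[...,2]>.004)&(P[...,2]<.03)
Q=P[m]
for a in np.arange(.45,.6,.01):
  q=Q[(Q[:,0]>=a)&(Q[:,0]<a+.01)]
  if len(q):print(a.round(2),len(q),q[:,1].min().round(3),q[:,1].max().round(3),q[:,2].mean().round(3))
b=cv2.resize(im['pixels'][95:225,300:430],(390,390),interpolation=cv2.INTER_CUBIC);cv2.imwrite('pics/c2.png',b)
```

```text
3.9 [0.38189431 0.33844367 0.26465228]
968 tilt slope [-0.02555534  0.03644377] [-0.09962812  0.06174967] [-0.07386125  0.07261664] [0.02671987 0.03884713 0.04287515]
0.45 9 -0.184 -0.17 0.012
0.46 13 -0.187 -0.173 0.013
0.47 15 -0.188 -0.172 0.012
0.48 16 -0.189 -0.174 0.012
0.49 11 -0.19 -0.175 0.012
0.5 16 -0.189 -0.173 0.013
0.51 15 -0.191 -0.176 0.012
0.52 17 -0.195 -0.177 0.012
0.53 26 -0.199 -0.173 0.01
0.54 30 -0.203 -0.169 0.009
0.55 42 -0.21 -0.165 0.009
0.56 49 -0.214 -0.163 0.009
0.57 54 -0.216 -0.16 0.008
0.58 19 -0.2 -0.167 0.008
```

View pics/c2.png

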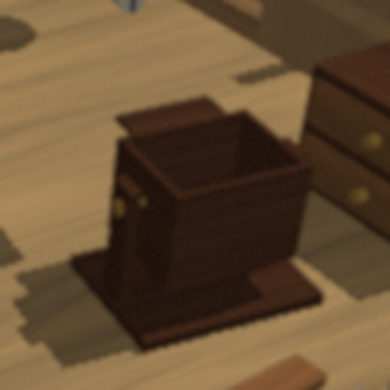

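The bin is level: the crop shows the mouth straight up, with the rim about 40 mm above the pins. The blade middle is at about (0.563, -0.187). Going over it.

Call:
move_arm(increments=[{"offset": [-25, -50, 0], "rot": [0, 0, 0], "jaw": 1}, {"offset": [-25, -50, 0], "rot": [0, 0, 0], "jaw": 1}, {"offset": [-25, -50, 0], "rot": [0, 0, 0], "jaw": 1}, {"offset": [-25, -50, 0], "rot": [0, 0, 0], "jaw": 1}, {"offset": [-25, -50, 0], "rot": [0, 0, 0], "jaw": 1}, {"offset": [-25, -50, 0], "rot": [0, 0, 0], "jaw": 1}, {"offset": [-25, -50, 0], "rot": [0, 0, 0], "jaw": 1}, {"offset": [-25, -50, 0], "rot": [0, 0, 0], "jaw": 1}])

```text
t: 4.95
ee_pos: [0.5246, -0.0883, 0.2626]
ee_rot: [0.069, 0.998, -0.0, 0.0]
wrist_force: [0.6, 0.8, 0.9]
width: 0.004
grip_force: 0.0
```

Call:
move_arm(increments=[{"offset": [-25, -50, 0], "rot": [0, 0, 0], "jaw": 1}, {"offset": [-26, -46, 0], "rot": [0, 0, 0], "jaw": 1}, {"offset": [0, 0, 40], "rot": [0, 0, 0], "jaw": 1}, {"offset": [0, 0, 40], "rot": [0, 0, 0], "jaw": 1}, {"offset": [0, 0, 30], "rot": [0, 0, 0], "jaw": 1}, {"offset": [0, 0, 0], "rot": [0, 0, 0], "jaw": 1}])

```text
t: 5.7
ee_pos: [0.5601, -0.1878, 0.1503]
ee_rot: [0.069, 0.998, 0.001, -0.003]
wrist_force: [1.1, 0.1, 0.6]
width: 0.002
grip_force: 0.0
```

Run:
```python
from h import *
s=robot.state();print(s['t'],s['ee_pos'],s['ee_rot'])
im=snap('wrist','w2')
V,U=np.mgrid[0:384,0:512];P=pt(im,U,V);h=cv2.cvtColor(im['pixels'],cv2.COLOR_BGR2HSV)
m=(abs(P[...,2]-.010)<.004)&(abs(P[...,0]-.53)<.1)&(abs(P[...,1]+.187)<.05)
Q=P[m];print(len(Q),Q.min(0),Q.max(0))
for a in np.arange(.45,.6,.01):
  q=Q[(Q[:,0]>=a)&(Q[:,0]<a+.01)]
  if len(q):print(a.round(2),len(q),q[:,1].min().round(3),q[:,1].max().round(3),q[:,2].mean().round(3))
```

```text
5.7 [ 0.56006533 -0.1878413   0.15026405] [ 6.90036100e-02  9.97612687e-01  8.61689188e-04 -2.58574443e-03]
5119 [ 0.44776866 -0.21518278  0.00603305] [ 0.58477382 -0.15923448  0.01387312]
0.45 297 -0.184 -0.168 0.011
0.46 288 -0.185 -0.168 0.012
0.47 283 -0.185 -0.169 0.012
0.48 282 -0.187 -0.17 0.011
0.49 267 -0.187 -0.171 0.012
0.5 260 -0.189 -0.172 0.012
0.51 257 -0.189 -0.173 0.011
0.52 244 -0.193 -0.174 0.011
0.53 352 -0.198 -0.17 0.01
0.54 470 -0.203 -0.168 0.008
0.55 576 -0.208 -0.165 0.008
0.56 672 -0.214 -0.162 0.008
0.57 685 -0.215 -0.159 0.008
0.58 151 -0.202 -0.164 0.008
```

View pics/w2.png

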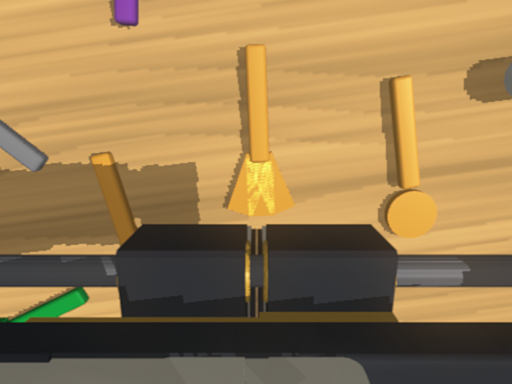

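The wrist view shows the fan scraper with its blade at (260,185), straight below the fingers. Its middle measures (0.561, -0.187), and the TCP is at (0.560, -0.188). Descend 93 mm and hold.

Call:
move_arm(increments=[{"offset": [0, 0, 30], "rot": [0, 0, 0], "jaw": 1}, {"offset": [0, 0, 30], "rot": [0, 0, 0], "jaw": 1}, {"offset": [0, 0, 20], "rot": [0, 0, 0], "jaw": 1}, {"offset": [0, 0, 10], "rot": [0, 0, 0], "jaw": 1}, {"offset": [0, 0, 2], "rot": [0, 0, 0], "jaw": 1}])

```text
t: 6.38
ee_pos: [0.562, -0.1883, 0.0617]
ee_rot: [0.069, 0.998, -0.0, 0.001]
wrist_force: [0.1, 1.1, 0.4]
width: 0.006
grip_force: 0.0
```

Call:
move_arm(increments=[{"offset": [0, 0, 0], "rot": [0, 0, 0], "jaw": 1}, {"offset": [0, 0, 0], "rot": [0, 0, 0], "jaw": 1}, {"offset": [0, 0, 0], "rot": [0, 0, 0], "jaw": 1}, {"offset": [0, 0, 0], "rot": [0, 0, 0], "jaw": 1}, {"offset": [0, 0, 0], "rot": [0, 0, 0], "jaw": 1}, {"offset": [0, 0, 0], "rot": [0, 0, 0], "jaw": 1}, {"offset": [0, 0, 0], "rot": [0, 0, 0], "jaw": 1}, {"offset": [0, 0, 0], "rot": [0, 0, 0], "jaw": 1}])

```text
t: 7.38
ee_pos: [0.5613, -0.1879, 0.061]
ee_rot: [0.069, 0.998, 0.0, -0.0]
wrist_force: [-0.3, 0.1, -1.0]
width: 0.005
grip_force: 0.0
```

Call:
move_arm(increments=[{"offset": [0, 0, 0], "rot": [0, 0, 0], "jaw": 1}, {"offset": [0, 0, 0], "rot": [0, 0, 0], "jaw": 1}, {"offset": [0, 0, 0], "rot": [0, 0, 0], "jaw": 1}, {"offset": [0, 0, 0], "rot": [0, 0, 0], "jaw": 1}, {"offset": [0, 0, 0], "rot": [0, 0, 0], "jaw": 1}, {"offset": [0, 0, 0], "rot": [0, 0, 0], "jaw": 1}, {"offset": [0, 0, 0], "rot": [0, 0, 0], "jaw": 1}, {"offset": [0, 0, 0], "rot": [0, 0, 0], "jaw": 1}])

```text
t: 8.38
ee_pos: [0.5614, -0.1879, 0.061]
ee_rot: [0.069, 0.998, 0.0, 0.0]
wrist_force: [0.3, -0.1, -1.1]
width: 0.007
grip_force: 0.0
```

Call:
move_arm(increments=[{"offset": [0, 0, 0], "rot": [0, 0, 0], "jaw": 1}, {"offset": [0, 0, 0], "rot": [0, 0, 0], "jaw": 1}, {"offset": [0, 0, -50], "rot": [0, 0, 0], "jaw": 1}, {"offset": [0, 0, -60], "rot": [0, 0, 0], "jaw": 1}, {"offset": [0, 0, -60], "rot": [0, 0, 0], "jaw": 1}, {"offset": [0, 0, -40], "rot": [0, 0, 0], "jaw": 1}, {"offset": [0, 0, 0], "rot": [0, 0, 0], "jaw": 1}])

```text
t: 9.25
ee_pos: [0.5626, -0.1885, 0.2749]
ee_rot: [0.069, 0.998, -0.001, 0.004]
wrist_force: [0.5, -0.5, 0.0]
width: 0.003
grip_force: 0.0
```

Call:
move_arm(increments=[{"offset": [8, 50, 0], "rot": [0, 0, 0], "jaw": 1}, {"offset": [8, 50, 0], "rot": [0, 0, 0], "jaw": 1}, {"offset": [8, 50, 0], "rot": [0, 0, 0], "jaw": 1}, {"offset": [8, 50, 0], "rot": [0, 0, 0], "jaw": 1}, {"offset": [8, 50, 0], "rot": [0, 0, 0], "jaw": 1}, {"offset": [8, 50, 0], "rot": [0, 0, 0], "jaw": 1}, {"offset": [8, 50, 0], "rot": [0, 0, 0], "jaw": 1}, {"offset": [8, 50, 0], "rot": [0, 0, 0], "jaw": 1}])

```text
t: 10.25
ee_pos: [0.5522, 0.2186, 0.2694]
ee_rot: [0.069, 0.998, -0.0, -0.001]
wrist_force: [0.7, 0.3, -0.1]
width: 0.005
grip_force: 0.0
```

Call:
move_arm(increments=[{"offset": [10, 50, 0], "rot": [0, 0, 0], "jaw": 1}, {"offset": [10, 50, 0], "rot": [0, 0, 0], "jaw": 1}, {"offset": [0, 6, 0], "rot": [0, 0, 0], "jaw": 1}, {"offset": [0, 0, 25], "rot": [0, 0, 0], "jaw": 1}, {"offset": [0, 0, 25], "rot": [0, 0, 0], "jaw": 1}, {"offset": [0, 0, 8], "rot": [0, 0, 0], "jaw": 1}, {"offset": [0, 0, 0], "rot": [0, 0, 0], "jaw": 1}, {"offset": [0, 0, 0], "rot": [0, 0, 0], "jaw": 1}])

```text
t: 11.25
ee_pos: [0.5482, 0.3247, 0.2141]
ee_rot: [0.069, 0.998, 0.0, 0.001]
wrist_force: [0.2, 0.0, -0.1]
width: 0.005
grip_force: 0.0
```

Run:
```python
from h import *
s=robot.state();print(s['t'],s['ee_pos'],s['ee_rot'],s['wrist_force'])
im=snap('side','d2');im=snap('scene','s3')
```

```text
11.25 [0.54821879 0.32469252 0.21410404] [6.90241840e-02 9.97614584e-01 4.15246321e-04 7.94456981e-04] [ 0.22141564  0.04486596 -0.10511066]
```

View pics/s3.png

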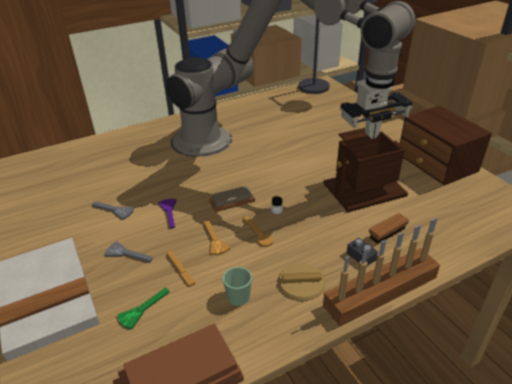

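The fingers at (373,130) point down over the middle of the level bin's mouth, and everything else lies where it was. Handing in.

```bash
python3 -c "
from h import *
print(workorder.finish_job())"
```

```text
the job is handed in; nothing more can be done
None
```

I pressed the bin level onto its stop, held over the middle of the fan scraper's blade for just over two seconds with fingertips about 34 mm above it, and handed in with the tool pointing down about 30 mm above the middle of the bin's mouth; the final scene picture shows nothing else displaced, and hand-in returned no verdict.

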